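Latch the instrument case

ROBOT

A 6-joint arm with a two-finger parallel gripper is mounted at the origin on the work surface. World frame = base frame: x ahead of the robot, y to its left, z up, the work surface at z = 0. Lengths are in m, angles in rad, forces in N, time in s.
With the tool pointing down it reaches from about 0.25 to 0.775 m from the base axis. Payload 4 kg.
Tool frame: the origin (TCP) lies where the fingers leave the gripper's body, on its centre line; the fingertips stand 97 mm ahead of it and the grasp point (between the pads) lies 78 mm ahead of it; z points along the fingers, x is the direction in which the jaws open and shut, and the axes are right-handed (so a half turn about z gives the same grasp; the last joint's range is limited). The gripper opens to 94 mm and grips with 3 to 60 N. Pads are 16 mm wide; open, the fingers measure 119 mm over their backs; the gripper's body (75 mm by 177 mm) begins 78 mm behind the grasp point.
Start: joints at [-1.222, 0.087, 1.371, -0, 1.684, -0.103], TCP at [0.24, -0.495, 0.303] pointing down, gripper open.
Joint ranges: [-3.1, 3.1], [-0.76, 2.03], [0.27, 2.55], [-1.08, 4.22], [0.17, 2.65], [-2.57, 2.57]. Speed limits (rad/s): [2.79, 2.79, 3.14, 3.14, 3.14, 3.14].

INTERFACE

Orientations are given as [roll, pitch, yaw] about the fixed x, y, z axes, in that order (R = Rz(yaw) Ry(pitch) Rx(roll)).
In Python, from bench import * gives the robot as it stands.
- The arm moves only by the tool jog_arm, never from a script. Its argument "moves" is a list of rows, each a list of 7 numbers: the turn, a rotation vector about the world's x, y, z in rad, then the shift along the world's x, y, z in mm, then the finger opening in mm, from 0 to 94. In form: [[rx, ry, rz, tx, ty, tz, fingers], ...]. A call has 1 to 12 rows; each row shifts and turns the commanded pose from where the row before left it; what a row does not reach is not made up. A row lasts 1/8 s, in which the tool goes at most 62.5 mm and 10.7 degrees, less where a joint would pass 70% of its speed; a pose out of reach is approached as far as the arm can. A call is refused whole if a number of a shift passes 62.5 or a number of a turn 0.188, either way. A call with a gripper value outside its range is refused whole. The fingers move at their own pace and stop on an object; the grip force is fixed at half the most. Time passes only in rows, so rows that do not move let the fingers close. It gives the time, the measured TCP pose, the force and the opening at its end, in the units of the state.
- get_obs(): the state, without advancing time (a new reading comes with each control period).
- snapshot(name): name is "scene" or "top" or "wrist"; returns the picture (480x640x3 uint8, red, green, blue); there is no depth.
- get_calibration(name): a dict with "camera_matrix" (3x3 intrinsics, pixels), "R" (3x3) and "t" (3): a world point X has camera coordinates R X + t. Camera axes: x right, y down, z forward; pixel columns grow to the right and rows downward; lengths in m; the calibration is good to about 2 mm. A picture is of the moment at which its call begins: read the wrist's pose just before it. get_calibration takes no time and is no camera call; for the wrist camera it gives the pose at the moment of the call.
- close_job(): hands the job in, once; it reports no verdict.
Trained networks look in the newest picture that a camera, given by its name, has taken for a name from the list of things; names that differ only in an ending like _2 or _b are one class to them, and where a whole thing is asked for, a point or a joint stands for the part that bears it (a point fixed in the world has none). Each returns a list of dicts, best first, with "conf" (0 to 1); they miss things now and then, are a little off and sometimes report something else, mostly with a low value. They report only what shows in the picture. A call takes as long as a camera call.
- look_for(label, camera): "bbox" ([left, top, right, bottom] in pixels, round what is visible of it).
The state is a dict: "time": time; "joint_positions": joint angles; "qvel": joint speeds; "joint_torque": joint torques, N m; "tool_pos": TCP position; "ee_rot": TCP orientation; "wrist_force": force on the tool from outside, world axes, zero at the start; "wrist_torque": the same for the moment, N m; "width": finger opening in m.
Only numpy, scipy, OpenCV 4.12 (cv2) and the standard library are available. Lean on these libraries where they do the work, as an engineer would, in place of code of your own. Each camera call takes 0.05 s, during which the arm holds its last target.

TASK

The optics case stands with its lid ajar. Swing the latch lever fully over towards the lid, press the hook loop down by its tab until its bar clicks in under the nose of the keeper on the lid, then press the lever all the way down onto its bumper so that the lid is pulled tight and stays latched. The case's height on its screw feet is not known exactly, so feel for contact and be gentle: never press on the latch with more than about 20 N, do not bang the case, and leave the loose parts around it where they lie.

Things in the scene. Friction and masses are not known exactly. Their poses are not given: they have to be found in the camera images.
- case: Thin rubber mat fixed to the bench; on it a dark grey hard case stands on its hinge edge, 260 mm wide (y), body half at x -85 to +23 mm, lid half beyond to +80. Origin on the table below the lever's pivot; z up, x from body half to lid half. Latch in the plane y = 0. The case's flat top is 152 to 172 mm above the table: its screw feet differ and this is not measured; find it by touch.
- lever (a joint): Latch lever: steel plate 22 mm wide, 6 mm thick, 62 mm long from its pivot (axis along y, x 0, 14 mm above the case's top). At q it points along (-cos q, 0, sin q): 0 = flat on its bumper (hard stop), 1.57 upright, 1.85 = hard open stop, leaning to the lid. Starts at 0.75 to 1.25. Stiff: 5 N at the tip moves it, 8 to 10 N while it draws the lid; it stays where left, so it must be pressed home.
- bail (a joint): Hook loop's angle b from the lever: 0 = along it, growing to the lid side. Its pin is at (-10 cos(q-0.35), 0, 10 sin(q-0.35)) mm from the lever's pivot (q = lever angle); it points along u = (-cos(q+b), 0, sin(q+b)) and ends in a 6 mm cross bar 52 mm from the pin, 44 mm wide. Friction holds it. Starts at 0.55 to 0.9, turns with the lever; 1.55 to 1.6 hooked, lever fully open (3.1 latched).
- lid (a joint): Opening angle of the lid half about its hinge at the case's lower edge: 0 = touching; starts at 0.04, ajar by 6 mm at the latch, pushed open by the springy seal (6 N per mm at the latch). Latched: about 0.01. It stays drawn only if the loop is hooked and the lever home.
- tab_foot (a point): A point of the mat straight below where the hook's thumb tab lies when hooked, lever at its open stop (case x 66, y 0 mm). The tab, to be pressed down, is a plate 18 mm (along the loop) by 34 mm (y); its upper face stands 14.5 mm off the loop's centre line, its middle 65 mm along u from the pin. It is then tilted 0.2 to 0.3 rad outwards-down, 20 mm above the case's top.
- keeper_foot (a point): A point of the mat straight below the keeper (case x 47, y 0 mm), lid ajar: a steel post 24 mm wide on the lid with a round 6 mm nose on its +x side, 21.5 mm above the case's top. The bar passes beyond (+x of) the nose only with the lever at its open stop and must be forced past it (6 to 15 N on the tab) to click in under it; a steel seat stops it hard 11 mm below the nose's centre.
- lens_ring: Bystander: aluminium ring 38 mm across, 12 mm high, on the table beyond the case's lid side; origin under its centre.
- lens_post_center (a point): Bystander: steel post 25 mm thick, 75 mm tall, standing beside the case; its centre.
- driver: Bystander: screwdriver 160 mm long lying in front of the case.
- stage: Bystander: black translation stage 60 x 60 x 35 mm beside the case; origin under its centre.
- hex_key: Bystander: steel hex key 90 mm long lying in front of the case.
- lens_cap: Bystander: black lens cap 48 mm across, 10 mm high, in front of the case.

How it is judged:
On the way, in this order (a step that is already met when the one before it is completed fails the run):
1. the loop's bar is hooked in under the keeper's nose while the lever is at its open stop (value of joint lever above 1.7 rad and value of joint bail above 1.53 rad), for 0.2 s.
2. the lever is pressed down home and the lid drawn tight (value of joint lever below 0.03 rad and value of joint lid below 0.02 rad), for 0.2 s.
At the end, for the whole second after the job is handed in: The lever is down on its bumper (within 0.03 rad of its stop), the loop lies hooked towards the keeper (bail angle over 2.9 rad) and the lid is drawn to less than 0.02 rad, at rest (all of step 2 and value of joint bail above 2.9 rad and velocity of joint each of lever, lid below 0.05 rad/s); the robot touches nothing.
It fails at once if the robot presses on the latch (lever or hook loop) with more than 22 N, or bangs the case with more than 60 N (contact force between any of the fingers, the arm and lever above 22 N or contact force between any of the fingers, the arm and case above 60 N).
It fails at once if a bystander is pushed more than 20 mm (distance of any of lens_ring, lens_post_center, stage, driver, hex_key, lens_cap from where it was at the start of the episode above 0.02 m).
It also fails if it takes over 72 s, if anything falls off the work surface, if the arm or the gripper's body presses on something with over 40 N, if the wrist force passes 120 N, or if a joint passes its speed limit or range.

## Working session

There is one attempt and no reset: what is moved stays moved. The work goes in short steps, Python scripts to look and compute and a tool call to move; the robot and the scene stay as the last step left them, time stands still between calls to the robot, and variables do not carry over. Pictures are saved under pics/ and viewed, and the job is handed in when it is done.

Besides the shell and the picture viewer there is one more tool, called after ">>>" by a JSON object that holds its "op" and its "data", one argument or row to a line. jog_arm: Moves the arm, as the interface text tells. Its arguments: {"type":"object","properties":{"moves":{"type":"array","items":{"type":"array","items":{"type":"number"}}}},"required":["moves"]}

```bash
mkdir -p pics; ls; python3 - <<'E'
from bench import *
import cv2
o=get_obs();print(o)
for n in ["scene","top","wrist"]:
    im=snapshot(n);cv2.imwrite(f"pics/{n}0.png",im[:,:,::-1])
    c=get_calibration(n);print(n,c)
    for l in ["case","lever","bail","lid","tab_foot","keeper_foot","lens_ring","lens_post_center","driver","stage","hex_key","lens_cap"]:
        if n=="wrist": break
        r=look_for(l,n);print(l,[(x['bbox'],round(x['conf'],2)) for x in r[:2]])
print(get_obs()['time'])
E
```

```text
pics
{'time': 0.0, 'joint_positions': array([-1.22209721e+00,  8.79312944e-02,  1.37224085e+00, -2.89850728e-05,
        1.68359598e+00, -1.03122015e-01]), 'qvel': array([-0.0007277 , -0.00085984,  0.00040559, -0.00060642, -0.00141979,
        0.00066153]), 'joint_torque': array([ 1.08181721e-03, -3.40176201e+01, -3.02427399e+01,  7.19508086e-02,
        3.30517930e-02, -1.62570095e-04]), 'tool_pos': array([ 0.23999485, -0.4945007 ,  0.30152371]), 'ee_rot': array([-3.14139737e+00,  2.16688378e-03, -1.11897822e+00]), 'wrist_force': array([ 0.40724565,  0.88353594, -0.81994111]), 'wrist_torque': array([ 0.00709702, -0.03865505, -0.00270848]), 'width': 0.09412361082124145}
scene {'camera_matrix': array([[610.53443123,   0.        , 307.02817659],
       [  0.        , 610.53443123, 236.55560898],
       [  0.        ,   0.        ,   1.        ]]), 'R': array([[-0.8901442 ,  0.45564129, -0.00585795],
       [ 0.43553821,  0.84695034, -0.30492883],
       [-0.13397677, -0.27398199, -0.95235712]]), 't': array([ 0.4390873 , -0.27388655,  1.22984829])}
case [([229.9, 160.8, 336.0, 334.7], 0
[... 1421 characters left out ...]
 297.6], 0.71)]
driver [([236.8, 269.4, 308.4, 315.1], 0.73), ([197.2, 241.7, 221.7, 266.0], 0.55)]
stage [([190.2, 182.3, 231.8, 223.9], 0.7)]
hex_key [([313.7, 309.3, 360.1, 335.6], 0.58)]
lens_cap [([195.1, 242.4, 224.0, 268.3], 0.87), ([312.5, 309.6, 355.8, 335.8], 0.24)]
wrist {'camera_matrix': array([[395.50859561,   0.        , 317.96762342],
       [  0.        , 395.50859561, 238.18757384],
       [  0.        ,   0.        ,   1.        ]]), 'R': array([[ 4.37071773e-01, -8.99426575e-01,  3.16902156e-04],
       [-8.74876752e-01, -4.25060100e-01,  2.32195133e-01],
       [-2.08707771e-01, -1.01763189e-01, -9.72669173e-01]]), 't': array([-0.5504805 , -0.02333361,  0.39090174])}
1.35
```

View pics/scene0.png

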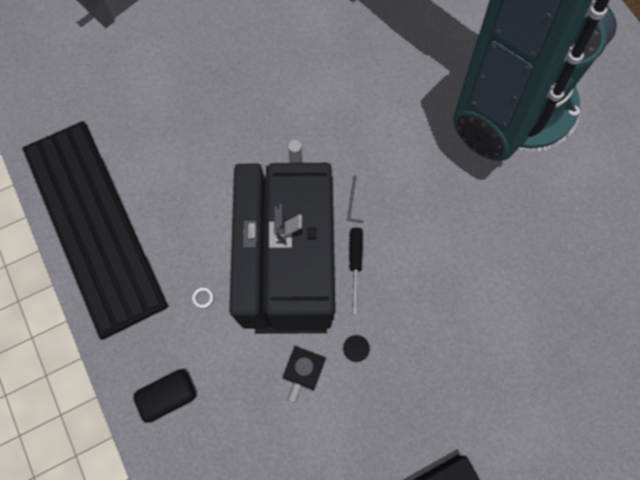

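View pics/top0.png

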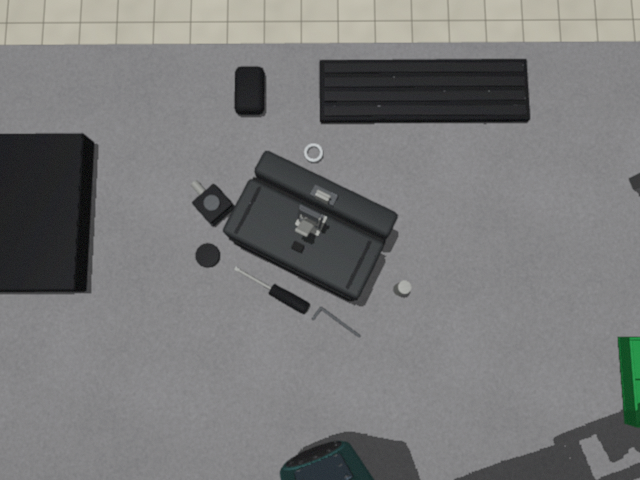

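```bash
python3 - <<'E'
import cv2
s=cv2.imread("pics/scene0.png");t=cv2.imread("pics/top0.png")
cv2.imwrite("pics/s_crop.png",cv2.resize(s[140:350,180:390],(800,600) if 0 else (600,600),interpolation=cv2.INTER_CUBIC))
cv2.imwrite("pics/t_crop.png",cv2.resize(t[140:310,205:415],None,fx=3.5,fy=3.5,interpolation=cv2.INTER_CUBIC))
E
```

```text
(no output)
```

View pics/s_crop.png

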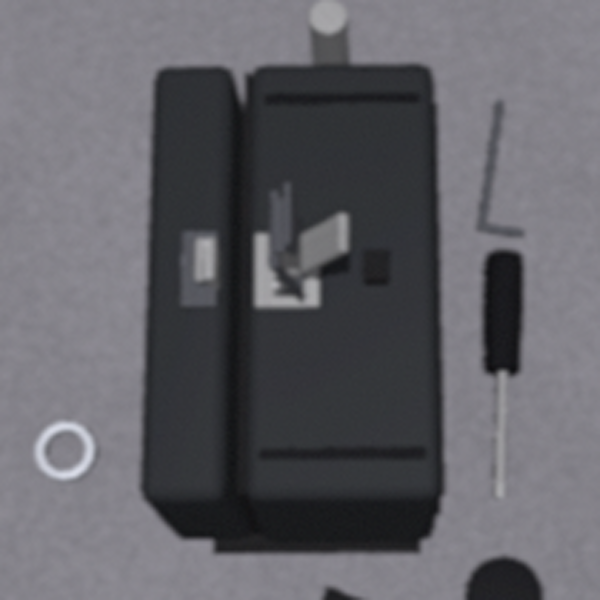

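View pics/t_crop.png

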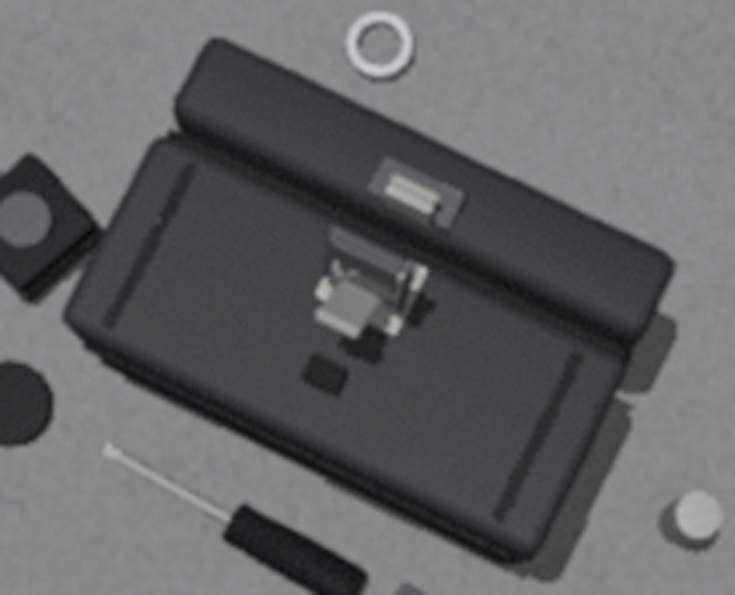

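```bash
cat > h.py <<'E'
from bench import *
import numpy as np, cv2
from scipy.optimize import least_squares
def P(n):
    c=get_calibration(n);return c['camera_matrix']@np.c_[c['R'],c['t']]
def proj(n,X):
    c=get_calibration(n);X=np.atleast_2d(X);q=(c['camera_matrix']@(c['R']@X.T+c['t'][:,None]));return (q[:2]/q[2]).T
def ray(n,uv,z):
    c=get_calibration(n);d=c['R'].T@np.linalg.inv(c['camera_matrix'])@np.array([*uv,1.]);o=-c['R'].T@c['t'];return o+d*(z-o[2])/d[2]
E
python3 - <<'E'
from h import *
T=lambda u,v:(205+u/3.5,140+v/3.5); S=lambda u,v:(180+u/2.857,140+v/2.857)
pts={'gL_lid':(T(190,168),S(260,454)),'gL_b':(T(108,325),S(425,453)),'gR_lid':(T(577,355),S(267,99)),'gR_b':(T(500,518),S(420,98)),'bump':(T(325,375),S(375,267)),'keep':(T(412,193),S(205,260))}
for k,(a,b) in pts.items():
    X=cv2.triangulatePoints(P('top'),P('scene'),np.array(a),np.array(b)).ravel();X=X[:3]/X[3]
    print(k,(X*1000).round(1), 'plane .162:',(ray('top',a,.162)*1000).round(1),(ray('scene',b,.162)*1000).round(1))
E
```

```text
gL_lid [639.3 163.9 149.4] plane .162: [636.1 162.9 162. ] [640.  166.4 162. ]
gL_b [559.8 204.  150.6] plane .162: [559.  201.6 162. ] [560.3 206.7 162. ]
gR_lid [543.9 -24.2 151.3] plane .162: [543.3 -23.9 162. ] [544.7 -19.1 162. ]
gR_b [464.5  14.8 149.6] plane .162: [465.4  14.  162. ] [465.9  20.9 162. ]
bump [535.   97.6 153.8] plane .162: [534.2  97.1 162. ] [535.9 100.3 162. ]
keep [620.2  55.6 171.8] plane .162: [623.1  54.8 162. ] [618.8  53.  162. ]
```

>>> {"op": "jog_arm", "data": {
  "moves": [
    [0,0,0.18,0,10,50,0],
    [0,0,0.18,20,50,50,0],
    [0,0,0.185,25,55,20,0],
    [0,0,0.185,25,55,0,0],
    [0,0,0.185,25,55,0,0],
    [0,0,0.185,25,55,0,0],
    [0,0,0.185,25,55,0,0],
    [0,0,0.185,25,55,0,0],
    [0,0,0.185,25,55,0,0],
    [0,0,0.185,25,55,0,0],
    [0,0,0.185,25,55,0,0],
    [0,0,0.185,25,55,0,0]
  ]
}}

```text
time: 2.85
tool_pos: [0.5071, 0.1087, 0.4151]
ee_rot: [3.141, -0.0, 1.097]
wrist_force: [0.6, 0.4, 0.4]
width: 0.0002
```

```bash
python3 - <<'E'
from h import *
o=get_obs();print(o['time'],o['tool_pos'],o['ee_rot'],o['wrist_force'],o['width'],o['joint_positions'])
im=snapshot('wrist');cv2.imwrite('pics/w1.png',im[:,:,::-1])
im=snapshot('scene');cv2.imwrite('pics/s1.png',im[:,:,::-1])
E
```

```text
2.85 [0.50712344 0.10871916 0.41513807] [ 3.14060751e+00 -3.28853957e-04  1.09734172e+00] [0.64879508 0.367822   0.39753988] 0.0002479626288974797 [ 1.01967204e-01  2.20282097e-02  1.21799329e+00 -2.75026626e-04
  1.90056568e+00 -9.95463542e-01]
```

View pics/w1.png

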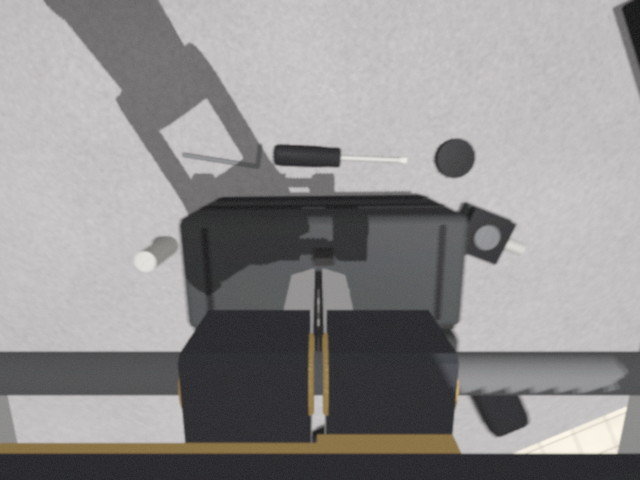

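```bash
python3 - <<'E'
from h import *
o=get_obs();p=o['tool_pos'];y=o['ee_rot'][2]
tx=np.array([np.cos(y),np.sin(y),0]);ty=np.array([np.sin(y),-np.cos(y),0])
c=get_calibration('wrist');print('cam',-c['R'].T@c['t']-p)
for d in (0,.03,.06,.078,.097):
    print(d,[proj('wrist',p+np.array([0,0,-d])+a*tx+b*ty)[0].round() for a,b in ((0,0),(.0125,0),(0.0125,.008),(.0125,-.008))])
O=np.array([.578,.0764,0]);ex=np.array([np.cos(-.465),np.sin(-.465),0]);ey=np.array([-ex[1],ex[0],0])
W=lambda x,y,z:O+ex*x/1e3+ey*y/1e3+[0,0,z/1e3]
print('origin top',proj('wrist',W(0,0,155)),proj('wrist',W(-85,130,155)),proj('wrist',W(-85,-130,155)))
print('bumper',proj('wrist',W(-48,0,158)))
for q in (0.75,1,1.25): print(proj('wrist',W(-62*np.cos(q),11,155+14+62*np.sin(q))),proj('wrist',W(-62*np.cos(q),-11,155+14+62*np.sin(q))))
E
python3 -c "
import cv2
s=cv2.imread('pics/s1.png');cv2.imwrite('pics/s1c.png',s[100:350,150:450].repeat(2,0).repeat(2,1))"
```

```text
cam [-0.05836486  0.03057276  0.08328691]
0 [array([314., 423.]), array([366., 423.]), array([365., 451.]), array([367., 394.])]
0.03 [array([315., 358.]), array([355., 358.]), array([354., 380.]), array([355., 335.])]
0.06 [array([316., 318.]), array([348., 318.]), array([347., 336.]), array([348., 298.])]
0.078 [array([316., 300.]), array([345., 300.]), array([344., 317.]), array([345., 283.])]
0.097 [array([316., 285.]), array([342., 285.]), array([342., 301.]), array([342., 269.])]
origin top [[317.5133793  304.92554582]] [[465.62500694 213.36826043]] [[168.38767208 214.92984937]]
bumper [[317.21838231 255.81383365]]
[[331.6515062  278.28995016]] [[302.68136199 278.44029474]]
[[332.0674336  297.87571423]] [[302.41536167 298.02901856]]
[[332.33231318 319.1436122 ]] [[302.346008   319.29800856]]
```

View pics/s1c.png

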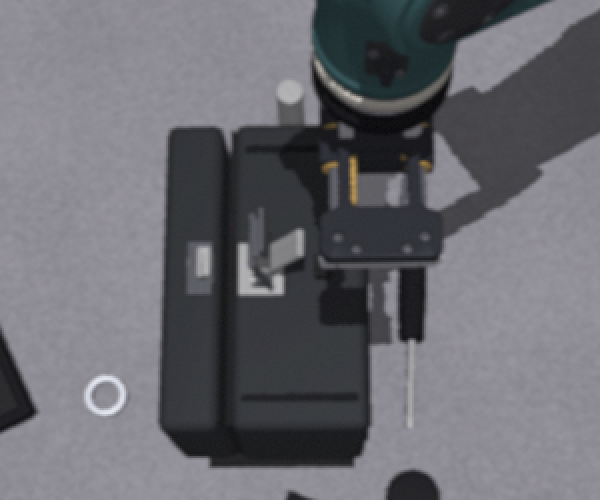

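```bash
cat >> h.py <<'E'
O=np.array([.5785,.0775,0]);PSI=-.468
ex=np.array([np.cos(PSI),np.sin(PSI),0]);ey=np.array([-ex[1],ex[0],0])
def W(x,y,z): return O+ex*x/1e3+ey*y/1e3+np.array([0,0,z/1e3])
def C(p): d=np.asarray(p)-O; return np.array([d@ex,d@ey,d[2]])*1e3
def tip(o=None):
    o=o or get_obs(); return C(o['tool_pos']-np.array([0,0,.097]))
def LEV(q,H,s=62,y=0,n=0): return W(-s*np.cos(q)+n*np.sin(q),y,H+14+s*np.sin(q)+n*np.cos(q))
def BAIL(q,b,H,s=52,y=0,n=0):
    t=q+b; return W(-10*np.cos(q-.35)-s*np.cos(t)+n*np.sin(t)*-1*(-1)*(-1), y, H+14+10*np.sin(q-.35)+s*np.sin(t)-n*np.cos(t))
E
python3 - <<'E'
from h import *
for H in (153,160):
  for q in (0.75,.9,1.05,1.25):
    tt=[(proj('top',LEV(q,H,62,y,3))[0]-[205,140])*3.5 for y in (-11,11)]
    ss=[(proj('scene',LEV(q,H,62,y,3))[0]-[180,140])*2.857 for y in (-11,11)]
    print(H,q,np.round(tt).tolist(),np.round(ss).tolist())
H=154
for n,s,o in (('top',3.5,(205,140)),('scene',2.857,(180,140))):
    im=cv2.imread('pics/t_crop.png' if n=='top' else 'pics/s_crop.png')
    pr=lambda X:tuple(int(v) for v in (proj(n,X)[0]-o)*s)
    for q,col in ((.75,(0,0,255)),(1,(0,255,0)),(1.25,(255,0,0))):
        for y in(-11,11): cv2.line(im,pr(LEV(q,H,0,y)),pr(LEV(q,H,62,y)),col,1)
        cv2.line(im,pr(LEV(q,H,62,-11)),pr(LEV(q,H,62,11)),col,1)
    for x in (-85,23):
        cv2.line(im,pr(W(x,-130,H)),pr(W(x,130,H)),(0,255,255),1)
    for y in (-130,130): cv2.line(im,pr(W(-85,y,H)),pr(W(23,y,H)),(0,255,255),1)
    cv2.circle(im,pr(W(47,0,H+21.5)),4,(255,0,255),1)
    im=im[100:500,100:600] ; cv2.imwrite(f'pics/ov_{n}.png',im)
E
```

```text
153 0.75 [[343.0, 360.0], [300.0, 339.0]] [[366.0, 217.0], [366.0, 256.0]]
153 0.9 [[350.0, 344.0], [307.0, 323.0]] [[352.0, 213.0], [352.0, 252.0]]
153 1.05 [[357.0, 327.0], [314.0, 306.0]] [[337.0, 210.0], [337.0, 250.0]]
153 1.25 [[369.0, 303.0], [325.0, 282.0]] [[315.0, 207.0], [315.0, 247.0]]
160 0.75 [[343.0, 358.0], [299.0, 337.0]] [[366.0, 212.0], [366.0, 252.0]]
160 0.9 [[349.0, 342.0], [306.0, 321.0]] [[352.0, 209.0], [352.0, 248.0]]
160 1.05 [[357.0, 325.0], [313.0, 303.0]] [[337.0, 206.0], [337.0, 245.0]]
160 1.25 [[368.0, 301.0], [325.0, 279.0]] [[315.0, 203.0], [314.0, 243.0]]
```

View pics/ov_top.png

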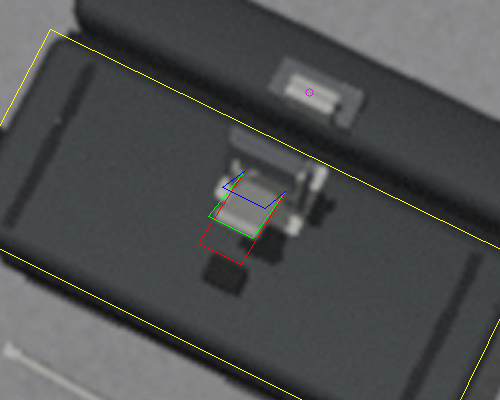

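View pics/ov_scene.png

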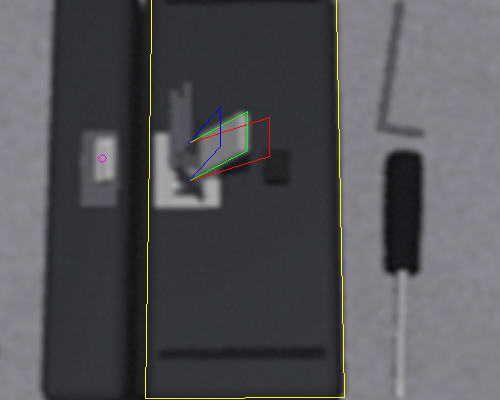

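```bash
cat > go.py <<'E'
import sys
from h import *
o=get_obs();t=tip(o);g=np.array([float(a) for a in sys.argv[1:4]])
d=g-t;w=ex*d[0]+ey*d[1];f=o['wrist_force']
print('t',round(o['time'],2),'tip(case)',t.round(1),'yaw',o['ee_rot'].round(3),'Fcase',[round(float(f@ex),1),round(float(f@ey),1),round(float(f[2]),1)]);print('world delta',w[0].round(1),w[1].round(1),d[2].round(1))
E
python3 go.py -68 0 208
```

```text
t 2.95 tip(case) [-78.4  -1.7 316.2] yaw [-3.139e+00 -1.000e-03  1.100e+00] Fcase [-0.8, -0.0, -0.1]
world delta 10.0 -3.1 -108.2
```

>>> {"op": "jog_arm", "data": {
  "moves": [
    [0,0,0.003,10,-3,-30,0],
    [0,0,0,0,0,-40,0],
    [0,0,0,0,0,-30,0],
    [0,0,0,0,0,-8,0],
    [0,0,0,0,0,0,0],
    [0,0,0,0,0,0,0]
  ]
}}

```text
time: 3.7
tool_pos: [0.5172, 0.1035, 0.3089]
ee_rot: [3.139, -0.002, 1.093]
wrist_force: [0.0, 0.1, 0.7]
width: 0.0005
```

```bash
python3 go.py -46 0 208
```

```text
t 3.7 tip(case) [-66.4  -4.5 211.9] yaw [ 3.139e+00 -2.000e-03  1.093e+00] Fcase [-0.0, 0.1, 0.7]
world delta 20.2 -5.2 -3.9
```

>>> {"op": "jog_arm", "data": {
  "moves": [
    [0,0,0,9,-1,-3,0],
    [0,0,0,9,-2,0,0],
    [0,0,0,2,-1,0,0],
    [0,0,0,2,-1,0,0],
    [0,0,0,2,-1,0,0]
  ]
}}

```text
time: 4.32
tool_pos: [0.5403, 0.0979, 0.3038]
ee_rot: [-3.14, 0.0, 1.094]
wrist_force: [-2.9, 0.7, 1.1]
width: 0.0004
```

```bash
python3 go.py 0 0 208
```

```text
t 4.33 tip(case) [-43.3   1.  206.8] yaw [-3.14   0.     1.094] Fcase [-2.9, -0.7, 1.1]
world delta 38.2 -20.4 1.2
```

>>> {"op": "jog_arm", "data": {
  "moves": [
    [0,0,0,2.7,-1.4,0,0],
    [0,0,0,2.7,-1.4,0,0],
    [0,0,0,2.7,-1.4,0,0],
    [0,0,0,2.7,-1.4,0,0],
    [0,0,0,2.7,-1.4,0,0]
  ]
}}

```text
time: 4.95
tool_pos: [0.5529, 0.0919, 0.3055]
ee_rot: [-3.139, -0.002, 1.096]
wrist_force: [-5.9, 1.9, 5.3]
width: 0.0006
```

```bash
python3 go.py 0 0 208
```

```text
t 4.95 tip(case) [-29.4   1.3 208.5] yaw [-3.139e+00 -2.000e-03  1.096e+00] Fcase [-6.1, -1.0, 5.3]
world delta 25.6 -14.4 -0.5
```

>>> {"op": "jog_arm", "data": {
  "moves": [
    [0,0,0,2.7,-1.4,0,0],
    [0,0,0,2.7,-1.4,0,0],
    [0,0,0,2.7,-1.4,0,0],
    [0,0,0,2.7,-1.4,0,0],
    [0,0,0,2.7,-1.4,0,0],
    [0,0,0,2.7,-1.4,0,0]
  ]
}}

```text
time: 5.7
tool_pos: [0.5702, 0.0827, 0.3042]
ee_rot: [-3.141, -0.001, 1.095]
wrist_force: [-5.6, 3.9, 5.6]
width: 0.0003
```

```bash
python3 go.py 0 0 208
```

```text
t 5.7 tip(case) [ -9.7   0.9 207.2] yaw [-3.141e+00 -1.000e-03  1.095e+00] Fcase [-6.7, 1.0, 5.6]
world delta 8.3 -5.2 0.8
```

Now 1–2 mm at a time towards the stop.

>>> {"op": "jog_arm", "data": {
  "moves": [
    [0,0,0,1.8,-0.9,0,0],
    [0,0,0,1.8,-0.9,0,0],
    [0,0,0,0,0,0,0]
  ]
}}

```text
time: 6.08
tool_pos: [0.5737, 0.0809, 0.3041]
ee_rot: [-3.14, -0.001, 1.094]
wrist_force: [-4.6, 2.9, 5.4]
width: 0.0006
```

```bash
python3 go.py 0 0 208
```

```text
t 6.08 tip(case) [ -5.8   0.9 207.1] yaw [-3.140e+00 -1.000e-03  1.094e+00] Fcase [-5.4, 0.5, 5.4]
world delta 4.8 -3.4 0.9
```

>>> {"op": "jog_arm", "data": {
  "moves": [
    [0,0,0,0.9,-0.45,0,0],
    [0,0,0,0.9,-0.45,0,0]
  ]
}}

```text
time: 6.32
tool_pos: [0.5753, 0.0801, 0.3041]
ee_rot: [-3.14, -0.0, 1.094]
wrist_force: [-5.5, 3.0, 4.9]
width: 0.0007
```

```bash
python3 go.py 0 0 208
```

```text
t 6.33 tip(case) [ -4.    0.9 207.1] yaw [-3.14  -0.     1.094] Fcase [-6.3, 0.2, 4.9]
world delta 3.2 -2.6 0.9
```

>>> {"op": "jog_arm", "data": {
  "moves": [
    [0,0,0,0.9,-0.45,0,0],
    [0,0,0,0.9,-0.45,0,0]
  ]
}}

```text
time: 6.58
tool_pos: [0.5771, 0.0792, 0.3039]
ee_rot: [-3.139, -0.0, 1.094]
wrist_force: [-4.9, 3.3, 3.5]
width: 0.0006
```

```bash
python3 go.py 0 0 208
```

```text
t 6.58 tip(case) [ -2.    0.8 206.9] yaw [-3.139 -0.     1.094] Fcase [-5.9, 0.7, 3.5]
world delta 1.4 -1.7 1.1
```

>>> {"op": "jog_arm", "data": {
  "moves": [
    [0,0,0,0.9,-0.45,0,0],
    [0,0,0,0.9,-0.45,0,0]
  ]
}}

```text
time: 6.82
tool_pos: [0.5789, 0.0783, 0.3036]
ee_rot: [-3.139, -0.0, 1.095]
wrist_force: [-3.8, 3.7, 4.2]
width: 0.0005
```

>>> {"op": "jog_arm", "data": {
  "moves": [
    [0,0,0,0.9,-0.45,0,0],
    [0,0,0,0.9,-0.45,0,0]
  ]
}}

```text
time: 7.08
tool_pos: [0.58, 0.0778, 0.3034]
ee_rot: [-3.136, 0.0, 1.095]
wrist_force: [-7.7, 5.0, 4.9]
width: 0.0004
```

>>> {"op": "jog_arm", "data": {
  "moves": [
    [0,0,0,0.9,-0.45,0,0],
    [0,0,0,0.5,-0.25,0,0]
  ]
}}

```text
time: 7.32
tool_pos: [0.5804, 0.0776, 0.3034]
ee_rot: [-3.133, 0.001, 1.096]
wrist_force: [-11.1, 6.0, 5.4]
width: 0.0003
```

```bash
python3 go.py 0 0 208
```

```text
t 7.33 tip(case) [  1.6   1.  206.4] yaw [-3.133e+00  1.000e-03  1.096e+00] Fcase [-12.6, 0.4, 5.4]
world delta -1.9 -0.1 1.6
```

>>> {"op": "jog_arm", "data": {
  "moves": [
    [0,0,0,-5,2.5,0,0],
    [0,0,0,-25,13,0,0],
    [0,0,0,-35,17,0,0],
    [0,0,0,0,0,-20,0],
    [0,0,0,0,0,0,0]
  ]
}}

```text
time: 7.95
tool_pos: [0.5173, 0.1081, 0.2819]
ee_rot: [-3.141, 0.002, 1.094]
wrist_force: [0.8, -0.0, -0.6]
width: 0.0002
```

```bash
python3 go.py -70 0 172; python3 - <<'E'
from h import *
for n in('top','scene'):
    im=snapshot(n);cv2.imwrite(f'pics/{n}2.png',im[:,:,::-1])
s=cv2.imread("pics/scene2.png");t=cv2.imread("pics/top2.png")
a=cv2.resize(s[180:290,200:330],None,fx=3.5,fy=3.5,interpolation=cv2.INTER_CUBIC);b=cv2.resize(t[160:270,250:350],None,fx=3.5,fy=3.5,interpolation=cv2.INTER_CUBIC)
cv2.imwrite('pics/st2.png',np.hstack([a,b])[:, :800])
E
```

```text
t 7.95 tip(case) [-68.5  -0.3 184.9] yaw [-3.141e+00  2.000e-03  1.094e+00] Fcase [0.7, 0.4, -0.6]
world delta -1.2 0.9 -12.9
```

View pics/st2.png

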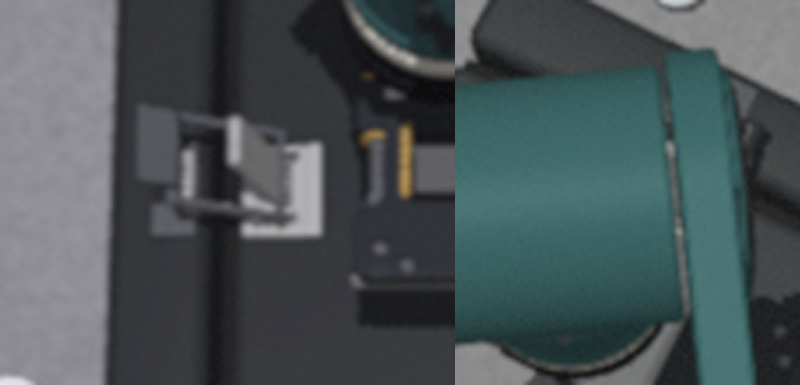

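>>> {"op": "jog_arm", "data": {
  "moves": [
    [0,0,0,-1,0.5,-6,0],
    [0,0,0,0,0,-4,0],
    [0,0,0,0,0,-2,0],
    [0,0,0,0,0,-2,0]
  ]
}}

```text
time: 8.55
tool_pos: [0.5167, 0.1092, 0.2698]
ee_rot: [3.141, -0.0, 1.094]
wrist_force: [-0.4, 0.2, 0.2]
width: 0.0006
```

>>> {"op": "jog_arm", "data": {
  "moves": [
    [0,0,0,0,0,-2,0],
    [0,0,0,0,0,-2,0]
  ]
}}

```text
time: 8.8
tool_pos: [0.5166, 0.1092, 0.2658]
ee_rot: [3.141, -0.0, 1.094]
wrist_force: [0.2, -0.7, 0.5]
width: 0.0004
```

>>> {"op": "jog_arm", "data": {
  "moves": [
    [0,0,0,0,0,-2,0],
    [0,0,0,0,0,-2,0]
  ]
}}

```text
time: 9.05
tool_pos: [0.5166, 0.1092, 0.2618]
ee_rot: [3.142, -0.0, 1.094]
wrist_force: [-0.4, 0.1, 1.1]
width: 0.0005
```

>>> {"op": "jog_arm", "data": {
  "moves": [
    [0,0,0,0,0,-2,0],
    [0,0,0,0,0,-2,0]
  ]
}}

```text
time: 9.3
tool_pos: [0.5166, 0.1092, 0.2577]
ee_rot: [3.142, -0.0, 1.094]
wrist_force: [-0.6, -0.3, 0.4]
width: 0.0006
```

Tip at 160.7, no contact yet.

>>> {"op": "jog_arm", "data": {
  "moves": [
    [0,0,0,0,0,-1.5,0],
    [0,0,0,0,0,-1.5,0]
  ]
}}

```text
time: 9.55
tool_pos: [0.5166, 0.1092, 0.2548]
ee_rot: [-3.142, -0.0, 1.094]
wrist_force: [-0.5, -0.0, -0.8]
width: 0.0002
```

>>> {"op": "jog_arm", "data": {
  "moves": [
    [0,0,0,0,0,-1.5,0],
    [0,0,0,0,0,-1.5,0]
  ]
}}

```text
time: 9.8
tool_pos: [0.5165, 0.1092, 0.2538]
ee_rot: [3.141, -0.001, 1.094]
wrist_force: [-3.8, -0.1, 10.8]
width: 0.0003
```

>>> {"op": "jog_arm", "data": {
  "moves": [
    [0,0,0,0,0,-1,0],
    [0,0,0,0,0,-1,0]
  ]
}}

```text
time: 10.05
tool_pos: [0.5164, 0.1092, 0.2537]
ee_rot: [3.139, -0.001, 1.094]
wrist_force: [-6.4, -1.1, 16.0]
width: 0.0006
```

```bash
python3 - <<'E'
from h import *
H=157;q=1.85
for b in (.55,.65,.75,.85,.95):
    X=BAIL(q,b,H,65,0,14.5)
    c=[(proj('scene',BAIL(q,b,H,65+s,y,14.5))[0]-[200,180])*3.5 for s,y in ((-9,-17),(-9,17),(9,-17),(9,17))]
    bar=[(proj('scene',BAIL(q,b,H,52,y))[0]-[200,180])*3.5 for y in(-22,22)]
    print(b,C(X).round(1),'corners',np.round(c).tolist(),'bar',np.round(bar).tolist())
print('now',tip())
E
python3 go.py 46 0 260
```

```text
0.55 [ 37.4  -0.  235.6] corners [[205.0, 100.0], [204.0, 175.0], [172.0, 90.0], [170.0, 166.0]] bar [[192.0, 100.0], [190.0, 196.0]]
0.65 [ 42.7   0.  231.5] corners [[195.0, 102.0], [193.0, 177.0], [159.0, 94.0], [157.0, 169.0]] bar [[185.0, 103.0], [183.0, 199.0]]
0.75 [ 47.5  -0.  226.9] corners [[186.0, 106.0], [184.0, 180.0], [148.0, 98.0], [146.0, 174.0]] bar [[180.0, 106.0], [177.0, 202.0]]
0.85 [ 51.9   0.  221.9] corners [[178.0, 109.0], [176.0, 183.0], [138.0, 103.0], [136.0, 178.0]] bar [[175.0, 110.0], [173.0, 205.0]]
0.95 [ 55.7   0.  216.4] corners [[171.0, 113.0], [169.0, 187.0], [130.0, 108.0], [128.0, 183.0]] bar [[172.0, 114.0], [169.0, 208.0]]
now [-69.68593681   0.30378139 156.74082738]
t 10.05 tip(case) [-69.7   0.3 156.7] yaw [ 3.139e+00 -1.000e-03  1.094e+00] Fcase [-5.2, -3.9, 16.0]
world delta 103.1 -52.5 103.3
```

>>> {"op": "jog_arm", "data": {
  "moves": [
    [0,0,0,0,0,20,0],
    [0,0,0,0,0,50,0],
    [0,0,0,0,0,35,0],
    [0,0,0,30,-15,0,0],
    [0,0,0,40,-20,0,0],
    [0,0,0,34,-18,0,0],
    [0,0,0,0,0,0,0],
    [0,0,0,0,0,0,0]
  ]
}}

```text
time: 11.05
tool_pos: [0.6202, 0.0565, 0.3546]
ee_rot: [-3.141, -0.0, 1.094]
wrist_force: [-0.1, -0.1, -0.1]
width: 0.0009
```

```bash
python3 go.py 47 0 229; python3 - <<'E'
from h import *
im=snapshot('scene')
cv2.imwrite('pics/s3.png',cv2.resize(im[160:310,180:330,::-1],None,fx=4,fy=4,interpolation=cv2.INTER_CUBIC))
E
```

```text
t 11.05 tip(case) [4.670e+01 1.000e-01 2.576e+02] yaw [-3.141 -0.     1.094] Fcase [-0.0, -0.1, -0.1]
world delta 0.2 -0.2 -28.6
```

View pics/s3.png

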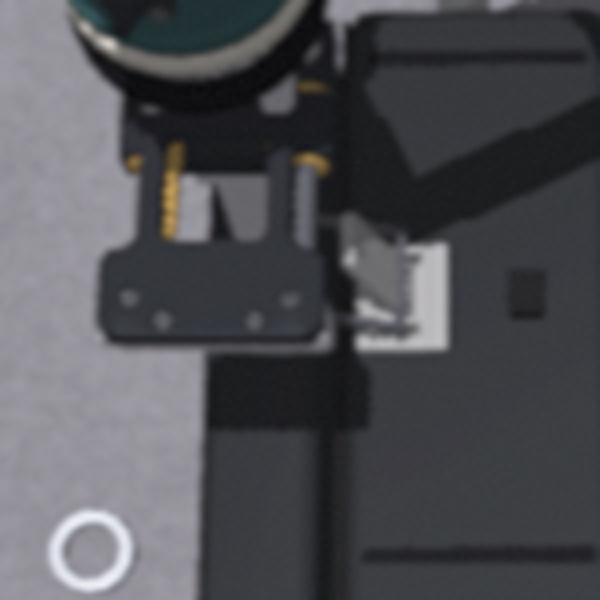

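Above the tab; lever still open (upper right of the gripper). Go down to feel the tab.

>>> {"op": "jog_arm", "data": {
  "moves": [
    [0,0,0,0,0,-12,0],
    [0,0,0,0,0,-8,0],
    [0,0,0,0,0,-3,0],
    [0,0,0,0,0,-2,0],
    [0,0,0,0,0,-2,0]
  ]
}}

```text
time: 11.72
tool_pos: [0.6206, 0.0562, 0.328]
ee_rot: [3.141, -0.0, 1.094]
wrist_force: [0.0, -0.3, 0.8]
width: 0.0008
```

>>> {"op": "jog_arm", "data": {
  "moves": [
    [0,0,0,0,0,-2,0],
    [0,0,0,0,0,-2,0]
  ]
}}

```text
time: 11.98
tool_pos: [0.6206, 0.0562, 0.3239]
ee_rot: [3.141, -0.0, 1.094]
wrist_force: [-0.3, 0.2, -1.0]
width: 0.0003
```

>>> {"op": "jog_arm", "data": {
  "moves": [
    [0,0,0,0.9,-0.45,-2,0],
    [0,0,0,0.9,-0.45,-2,0]
  ]
}}

```text
time: 12.22
tool_pos: [0.6225, 0.0553, 0.3199]
ee_rot: [3.141, -0.0, 1.094]
wrist_force: [0.7, -0.1, 0.7]
width: 0.001
```

>>> {"op": "jog_arm", "data": {
  "moves": [
    [0,0,0,0.9,-0.45,-2,0],
    [0,0,0,0.9,-0.45,-2,0]
  ]
}}

```text
time: 12.48
tool_pos: [0.6243, 0.0544, 0.3157]
ee_rot: [3.142, -0.0, 1.094]
wrist_force: [0.7, 0.0, -0.3]
width: 0.0003
```

>>> {"op": "jog_arm", "data": {
  "moves": [
    [0,0,0,0.9,-0.45,-2,0],
    [0,0,0,0.9,-0.45,-2,0]
  ]
}}

```text
time: 12.72
tool_pos: [0.6261, 0.0535, 0.3117]
ee_rot: [3.142, -0.0, 1.094]
wrist_force: [1.1, -0.2, 0.0]
width: 0.0007
```

>>> {"op": "jog_arm", "data": {
  "moves": [
    [0,0,0,0.9,-0.45,-2,0],
    [0,0,0,0.9,-0.45,-2,0]
  ]
}}

```text
time: 12.98
tool_pos: [0.6279, 0.0526, 0.3078]
ee_rot: [3.142, -0.0, 1.094]
wrist_force: [-0.2, 0.4, -0.3]
width: 0.0005
```

```bash
python3 go.py 56 0 212; python3 - <<'E'
from h import *
im=snapshot('scene')
a=cv2.resize(im[160:310,180:330,::-1],None,fx=2.6,fy=2.6,interpolation=cv2.INTER_CUBIC)
b=snapshot('wrist')[170:370,230:430,::-1]
cv2.imwrite('pics/s4.png',np.hstack([a,cv2.resize(b,(390,390),interpolation=cv2.INTER_CUBIC)]))
E
```

```text
t 12.97 tip(case) [ 55.3   0.  210.8] yaw [ 3.142 -0.     1.094] Fcase [-0.3, 0.3, -0.3]
world delta 0.6 -0.3 1.2
```

View pics/s4.png

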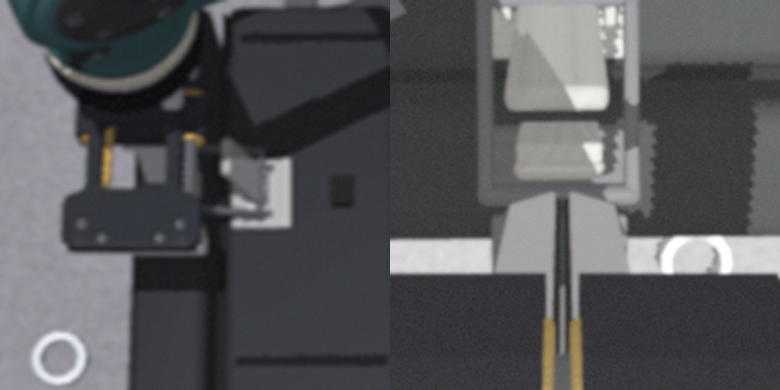

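```bash
python3 - <<'E'
from h import *
H=157;q=1.85
for b in (.8,.9,1,1.1,1.2,1.3,1.4):
    print(b,proj('wrist',BAIL(q,b,H,52,-22)).round(),proj('wrist',BAIL(q,b,H,52,22)).round(),'tab',proj('wrist',BAIL(q,b,H,65,0,14.5)).round(),C(BAIL(q,b,H,70,0,14.5)).round())
print(proj('wrist',LEV(q,H,62,-11)),proj('wrist',LEV(q,H,62,11)),'keeper',proj('wrist',W(47,-12,H+24.5)),proj('wrist',W(47,12,H+24.5)))
p=get_obs()['tool_pos']-[0,0,.097]
print('tip',[proj('wrist',p+ex*a+ey*b)[0].round() for a,b in((-.008,-.0125),(-.008,.0125))])
E
```

```text
0.8 [[271. 262.]] [[361. 261.]] tab [[316. 284.]] [ 54.  -0. 227.]
0.9 [[272. 263.]] [[360. 263.]] tab [[316. 288.]] [ 58.   0. 221.]
1 [[273. 264.]] [[359. 263.]] tab [[316. 291.]] [ 62.  -0. 215.]
1.1 [[275. 263.]] [[358. 263.]] tab [[316. 292.]] [ 65.   0. 209.]
1.2 [[276. 262.]] [[357. 261.]] tab [[316. 292.]] [ 68.   0. 202.]
1.3 [[277. 259.]] [[356. 259.]] tab [[316. 291.]] [ 69.  -0. 195.]
1.4 [[277. 256.]] [[355. 256.]] tab [[317. 288.]] [ 70.  -0. 188.]
[[288.24147508 213.85489331]] [[341.9220713  213.41350921]] keeper [[294.36104875 252.24021019]] [[338.14341393 251.88793191]]
tip [array([290., 269.]), array([342., 268.])]
```

>>> {"op": "jog_arm", "data": {
  "moves": [
    [0,0,0,0.9,-0.45,-2,0],
    [0,0,0,0.9,-0.45,-2,0]
  ]
}}

```text
time: 13.32
tool_pos: [0.6296, 0.0517, 0.3037]
ee_rot: [-3.141, -0.0, 1.094]
wrist_force: [-0.3, -0.0, -0.1]
width: 0.0005
```

>>> {"op": "jog_arm", "data": {
  "moves": [
    [0,0,0,0.9,-0.45,-2,0],
    [0,0,0,0.9,-0.45,-2,0]
  ]
}}

```text
time: 13.58
tool_pos: [0.6314, 0.0508, 0.2997]
ee_rot: [-3.141, -0.0, 1.094]
wrist_force: [0.7, -0.4, -0.4]
width: 0.0002
```

>>> {"op": "jog_arm", "data": {
  "moves": [
    [0,0,0,0.9,-0.45,-1.5,0],
    [0,0,0,0.9,-0.45,-1.5,0]
  ]
}}

```text
time: 13.82
tool_pos: [0.6332, 0.0499, 0.2968]
ee_rot: [-3.142, -0.0, 1.094]
wrist_force: [-0.1, -0.7, -0.0]
width: 0.0005
```

>>> {"op": "jog_arm", "data": {
  "moves": [
    [0,0,0,0.9,-0.45,-1.5,0],
    [0,0,0,0.9,-0.45,-1.5,0]
  ]
}}

```text
time: 14.08
tool_pos: [0.635, 0.049, 0.2938]
ee_rot: [-3.142, -0.0, 1.094]
wrist_force: [-0.8, 0.3, 0.9]
width: 0.0005
```

```bash
python3 go.py 66 0 196
```

```text
t 14.07 tip(case) [6.330e+01 1.000e-01 1.968e+02] yaw [-3.142 -0.     1.094] Fcase [-0.9, -0.1, 0.9]
world delta 2.4 -1.3 -0.8
```

>>> {"op": "jog_arm", "data": {
  "moves": [
    [0,0,0,0.9,-0.45,-1.5,0],
    [0,0,0,0.9,-0.45,-1.5,0]
  ]
}}

```text
time: 14.32
tool_pos: [0.6356, 0.0488, 0.2929]
ee_rot: [-3.139, -0.001, 1.095]
wrist_force: [-6.2, 1.6, 11.1]
width: 0.0005
```

>>> {"op": "jog_arm", "data": {
  "moves": [
    [0,0,0,0.9,-0.45,-1,0],
    [0,0,0,0.9,-0.45,-1,0]
  ]
}}

```text
time: 14.58
tool_pos: [0.6372, 0.0482, 0.2916]
ee_rot: [-3.14, -0.001, 1.095]
wrist_force: [-5.8, 2.3, 8.2]
width: 0.0004
```

>>> {"op": "jog_arm", "data": {
  "moves": [
    [0,0,0,0,0,-1,0],
    [0,0,0,0,0,-1,0]
  ]
}}

```text
time: 14.82
tool_pos: [0.6376, 0.0479, 0.2892]
ee_rot: [-3.141, -0.001, 1.095]
wrist_force: [-4.3, 2.2, 6.8]
width: 0.0008
```

```bash
python3 go.py 68 0 190; python3 - <<'E'
from h import *
b=snapshot('wrist')[170:370,230:430,::-1]
cv2.imwrite('pics/w5.png',cv2.resize(b,(500,500),interpolation=cv2.INTER_CUBIC))
E
```

```text
t 14.82 tip(case) [ 66.1   0.3 192.2] yaw [-3.141e+00 -1.000e-03  1.095e+00] Fcase [-4.9, 0.0, 6.8]
world delta 1.6 -1.1 -2.2
```

View pics/w5.png

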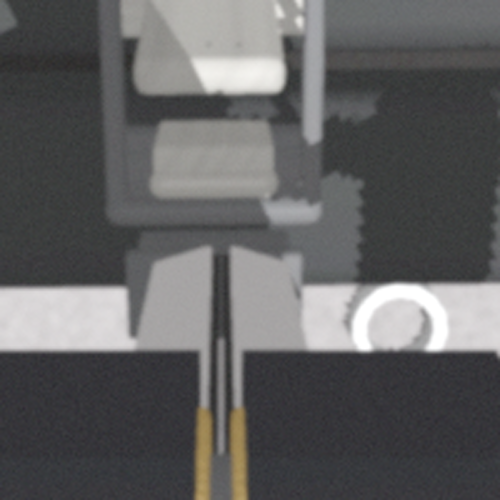

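>>> {"op": "jog_arm", "data": {
  "moves": [
    [0,0,0,0,0,-1,0],
    [0,0,0,0,0,-1,0]
  ]
}}

```text
time: 15.12
tool_pos: [0.6387, 0.0473, 0.2851]
ee_rot: [3.141, -0.001, 1.094]
wrist_force: [0.2, -0.2, 0.6]
width: 0.0007
```

>>> {"op": "jog_arm", "data": {
  "moves": [
    [0,0,0,0,0,-1,0],
    [0,0,0,0,0,-1,0]
  ]
}}

```text
time: 15.38
tool_pos: [0.6388, 0.047, 0.2822]
ee_rot: [-3.141, 0.0, 1.094]
wrist_force: [0.4, -0.0, 0.2]
width: 0.0002
```

>>> {"op": "jog_arm", "data": {
  "moves": [
    [0,0,0,0.9,-0.45,-1,0],
    [0,0,0,0.9,-0.45,-1,0]
  ]
}}

```text
time: 15.62
tool_pos: [0.6404, 0.0462, 0.2806]
ee_rot: [-3.141, 0.0, 1.094]
wrist_force: [-0.6, 0.5, 0.2]
width: 0.0007
```

```bash
python3 go.py 68 0 190
```

```text
t 15.62 tip(case) [ 69.4   0.  183.6] yaw [-3.141  0.     1.094] Fcase [-0.8, 0.2, 0.2]
world delta -1.3 0.6 6.4
```

>>> {"op": "jog_arm", "data": {
  "moves": [
    [0,0,0,0,0,-1,0],
    [0,0,0,0,0,-1,0]
  ]
}}

```text
time: 15.88
tool_pos: [0.6405, 0.0462, 0.2788]
ee_rot: [3.141, -0.0, 1.094]
wrist_force: [0.2, -0.3, 0.2]
width: 0.0004
```

>>> {"op": "jog_arm", "data": {
  "moves": [
    [0,0,0,0,0,-1,0],
    [0,0,0,0,0,-1,0]
  ]
}}

```text
time: 16.12
tool_pos: [0.6404, 0.0463, 0.2769]
ee_rot: [3.141, -0.0, 1.094]
wrist_force: [-0.6, 0.0, 0.3]
width: 0.0006
```

>>> {"op": "jog_arm", "data": {
  "moves": [
    [0,0,0,0,0,-1,0]
  ]
}}

```text
time: 16.25
tool_pos: [0.6404, 0.0463, 0.2758]
ee_rot: [3.141, -0.0, 1.094]
wrist_force: [0.9, -0.2, 0.4]
width: 0.0006
```

>>> {"op": "jog_arm", "data": {
  "moves": [
    [0,0,0,0,0,-1,0]
  ]
}}

```text
time: 16.38
tool_pos: [0.6405, 0.0463, 0.2755]
ee_rot: [3.141, -0.0, 1.094]
wrist_force: [-0.9, -0.8, 4.3]
width: 0.0007
```

>>> {"op": "jog_arm", "data": {
  "moves": [
    [0,0,0,0,0,-1,0]
  ]
}}

```text
time: 16.5
tool_pos: [0.6404, 0.0463, 0.2752]
ee_rot: [3.14, -0.001, 1.094]
wrist_force: [-1.4, -0.9, 6.8]
width: 0.0005
```

>>> {"op": "jog_arm", "data": {
  "moves": [
    [0,0,0,0,0,-0.6,0],
    [0,0,0,0,0,0,0],
    [0,0,0,0,0,0,0]
  ]
}}

```text
time: 16.88
tool_pos: [0.6404, 0.0463, 0.2752]
ee_rot: [3.14, -0.001, 1.094]
wrist_force: [-2.2, -0.4, 6.2]
width: 0.001
```

```bash
python3 go.py 69 0 180; python3 - <<'E'
from h import *
b=snapshot('wrist')[130:370,210:450,::-1]
cv2.imwrite('pics/w6.png',cv2.resize(b,(600,600),interpolation=cv2.INTER_CUBIC))
H=157
for q in (1.8,1.85):
  for b in (1.4,1.5,1.58): print(q,b,proj('wrist',BAIL(q,b,H,52,-22)).round(),proj('wrist',BAIL(q,b,H,52,22)).round())
E
```

```text
t 16.88 tip(case) [6.930e+01 1.000e-01 1.782e+02] yaw [ 3.140e+00 -1.000e-03  1.094e+00] Fcase [-1.8, -1.3, 6.2]
world delta -0.3 0.1 1.8
1.8 1.4 [[269. 247.]] [[362. 246.]]
1.8 1.5 [[270. 243.]] [[361. 242.]]
1.8 1.58 [[271. 239.]] [[360. 239.]]
1.85 1.4 [[269. 246.]] [[361. 245.]]
1.85 1.5 [[271. 242.]] [[360. 241.]]
1.85 1.58 [[271. 238.]] [[360. 237.]]
```

View pics/w6.png

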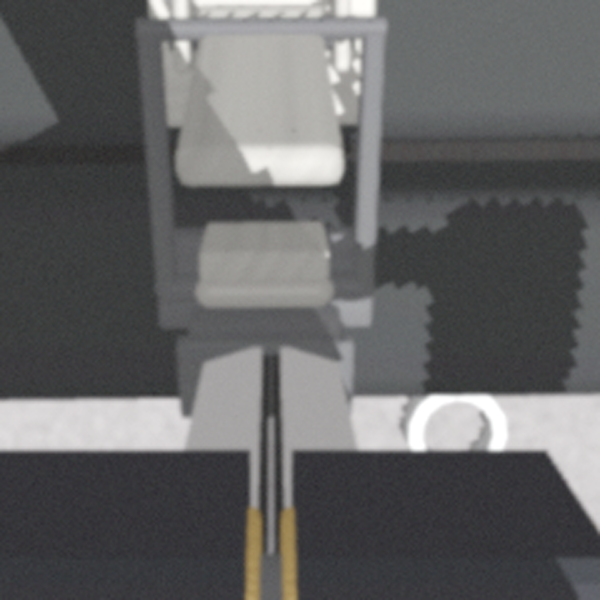

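```bash
python3 - <<'E'
from h import *
H=156.8
for q in (1.8,1.85):
 for b in (1.45,1.5,1.55,1.6):
  # tab z at x=61.3
  best=min(((abs(C(BAIL(q,b,H,s,0,14.5))[0]-61.3),s) for s in np.arange(54,76,.2)))
  s=best[1];print(q,b,'s',round(s,1),'z',C(BAIL(q,b,H,s,0,14.5))[2].round(1)-H, 'x lo/hi',C(BAIL(q,b,H,56,0,14.5)).round(1),C(BAIL(q,b,H,74,0,14.5)).round(1))
q,b=1.85,1.57
for s,n in ((45,0),(52,0),(52,3),(58,0),(65,0),(56,12),(56,14.5),(74,14.5)): print(s,n,proj('wrist',BAIL(q,b,H,s,-22,n)).round(),proj('wrist',BAIL(q,b,H,s,17,n)).round())
for x,z in ((44,24.5),(47,24.5),(50,21.5),(53,21.5)): print('keeper',x,z,proj('wrist',W(x,-12,H+z)).round(),proj('wrist',W(x,12,H+z)).round())
for qq in (1.75,1.85): print('lev',proj('wrist',LEV(qq,H,62,-11)).round(),proj('wrist',LEV(qq,H,62,11)).round())
E
```

```text
1.8 1.45 s 61.2 z 31.69999999999999 x lo/hi [ 56.    0.  189.1] [ 73.9   0.  187.1]
1.8 1.5 s 61.0 z 28.599999999999994 x lo/hi [ 56.4  -0.  186.2] [ 74.2   0.  183.4]
1.8 1.55 s 60.8 z 25.5 x lo/hi [ 56.6  -0.  183.3] [ 74.2  -0.  179.6]
1.8 1.6 s 60.8 z 22.399999999999977 x lo/hi [ 56.6   0.  180.4] [ 74.    0.  175.8]
1.85 1.45 s 60.4 z 28.799999999999983 x lo/hi [ 56.9   0.  186.3] [ 74.7  -0.  183.4]
1.85 1.5 s 60.4 z 25.69999999999999 x lo/hi [ 57.1   0.  183.4] [ 74.7   0.  179.7]
1.85 1.55 s 60.4 z 22.599999999999994 x lo/hi [ 57.1  -0.  180.5] [ 74.5  -0.  175.9]
1.85 1.6 s 60.4 z 19.5 x lo/hi [ 57.1  -0.  177.6] [ 74.2   0.  172.1]
45 0 [[270. 226.]] [[350. 225.]]
52 0 [[271. 238.]] [[350. 238.]]
52 3 [[271. 241.]] [[350. 241.]]
58 0 [[272. 249.]] [[349. 248.]]
65 0 [[273. 260.]] [[349. 260.]]
56 12 [[269. 258.]] [[351. 257.]]
56 14.5 [[269. 261.]] [[352. 260.]]
74 14.5 [[271. 291.]] [[350. 291.]]
keeper 44 24.5 [[289. 234.]] [[341. 234.]]
keeper 47 24.5 [[289. 241.]] [[341. 240.]]
keeper 50 21.5 [[290. 245.]] [[341. 245.]]
keeper 53 21.5 [[290. 252.]] [[341. 251.]]
lev [[278. 169.]] [[348. 168.]]
lev [[279. 188.]] [[348. 187.]]
```

>>> {"op": "jog_arm", "data": {
  "moves": [
    [0,0,0,0,0,20,0],
    [0,0,0,0,0,40,0],
    [0,0,0,0,0,22,0],
    [0,0,0,-14,7,0,0],
    [0,0,0,-14,7,0,0],
    [0,0,0,0,0,-15,0],
    [0,0,0,0,0,-15,0],
    [0,0,0,0,0,-8,0],
    [0,0,0,0,0,0,0]
  ]
}}

```text
time: 18.05
tool_pos: [0.6123, 0.0601, 0.3153]
ee_rot: [-3.139, 0.001, 1.094]
wrist_force: [-0.4, -0.2, 0.1]
width: 0.0005
```

```bash
python3 go.py 30 0 220; python3 - <<'E'
from h import *
im=snapshot('scene')
a=cv2.resize(im[160:310,180:330,::-1],None,fx=2.6,fy=2.6,interpolation=cv2.INTER_CUBIC)
b=snapshot('wrist')[170:370,230:430,::-1]
cv2.imwrite('pics/s7.png',np.hstack([a,cv2.resize(b,(390,390),interpolation=cv2.INTER_CUBIC)]))
E
```

```text
t 18.05 tip(case) [ 38.   -0.3 218.3] yaw [-3.139e+00  1.000e-03  1.094e+00] Fcase [-0.3, -0.4, 0.1]
world delta -7.0 3.9 1.7
```

View pics/s7.png

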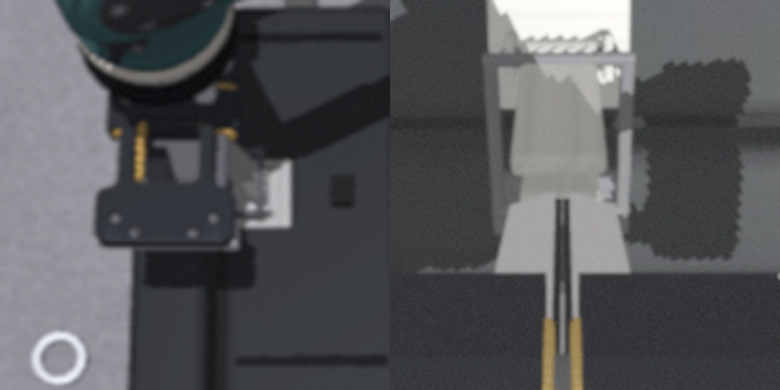

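>>> {"op": "jog_arm", "data": {
  "moves": [
    [0,0,0,-3.6,1.8,0,0],
    [0,0,0,-2.7,1.4,0,0],
    [0,0,0,-1.8,0.9,0,0],
    [0,0,0,-1.8,0.9,0,0]
  ]
}}

```text
time: 18.65
tool_pos: [0.6036, 0.0648, 0.3188]
ee_rot: [3.136, -0.002, 1.093]
wrist_force: [4.5, -2.3, 1.5]
width: 0.0005
```

>>> {"op": "jog_arm", "data": {
  "moves": [
    [0,0,0,-1.8,0.9,0,0],
    [0,0,0,-1.8,0.9,0,0]
  ]
}}

```text
time: 18.9
tool_pos: [0.6002, 0.0664, 0.3196]
ee_rot: [3.135, -0.002, 1.093]
wrist_force: [4.8, -2.5, 4.2]
width: 0.0007
```

>>> {"op": "jog_arm", "data": {
  "moves": [
    [0,0,0,-1.8,0.9,0,0],
    [0,0,0,-1.8,0.9,0,0]
  ]
}}

```text
time: 19.15
tool_pos: [0.5967, 0.0681, 0.3202]
ee_rot: [3.134, -0.003, 1.093]
wrist_force: [4.9, -2.0, 4.1]
width: 0.0001
```

```bash
python3 go.py 11 0 221
```

```text
t 19.15 tip(case) [ 2.050e+01 -1.000e-01  2.232e+02] yaw [ 3.134e+00 -3.000e-03  1.093e+00] Fcase [5.3, 0.5, 4.1]
world delta -8.4 4.4 -2.2
```

>>> {"op": "jog_arm", "data": {
  "moves": [
    [0,0,0,-1.8,0.9,-0.5,0],
    [0,0,0,-1.8,0.9,-0.5,0],
    [0,0,0,-1.8,0.9,-0.5,0],
    [0,0,0,-1.8,0.9,-0.5,0]
  ]
}}

```text
time: 19.65
tool_pos: [0.5894, 0.0718, 0.3178]
ee_rot: [3.134, -0.002, 1.093]
wrist_force: [5.1, -2.3, 4.6]
width: 0.0001
```

>>> {"op": "jog_arm", "data": {
  "moves": [
    [0,0,0,-1.8,0.9,0,0],
    [0,0,0,-1.8,0.9,0,0],
    [0,0,0,-1.8,0.9,0,0]
  ]
}}

```text
time: 20.02
tool_pos: [0.5842, 0.0745, 0.3176]
ee_rot: [3.134, -0.002, 1.093]
wrist_force: [5.4, -2.5, 2.8]
width: 0.0007
```

>>> {"op": "jog_arm", "data": {
  "moves": [
    [0,0,0,-1.8,0.9,0,0],
    [0,0,0,-1.8,0.9,0,0],
    [0,0,0,-1.8,0.9,0,0]
  ]
}}

```text
time: 20.4
tool_pos: [0.5789, 0.0771, 0.3169]
ee_rot: [3.134, -0.002, 1.093]
wrist_force: [7.3, -3.4, 0.4]
width: 0.0005
```

```bash
python3 go.py -3 0 222
```

```text
t 20.4 tip(case) [ 5.000e-01 -2.000e-01  2.199e+02] yaw [ 3.134e+00 -2.000e-03  1.093e+00] Fcase [8.0, 0.2, 0.4]
world delta -3.1 1.7 2.1
```

>>> {"op": "jog_arm", "data": {
  "moves": [
    [0,0,0,-1.8,0.9,-0.3,0],
    [0,0,0,-1.8,0.9,-0.4,0],
    [0,0,0,-1.8,0.9,-0.5,0]
  ]
}}

```text
time: 20.78
tool_pos: [0.5737, 0.0797, 0.3154]
ee_rot: [3.134, -0.002, 1.093]
wrist_force: [8.4, -2.5, -0.1]
width: 0.0002
```

>>> {"op": "jog_arm", "data": {
  "moves": [
    [0,0,0,-1.8,0.9,-0.7,0],
    [0,0,0,-1.8,0.9,-0.8,0],
    [0,0,0,-1.8,0.9,-0.9,0]
  ]
}}

```text
time: 21.15
tool_pos: [0.5684, 0.0824, 0.3133]
ee_rot: [3.134, -0.002, 1.093]
wrist_force: [7.5, -2.6, 0.8]
width: 0.0003
```

>>> {"op": "jog_arm", "data": {
  "moves": [
    [0,0,0,-1.8,0.9,-1,0],
    [0,0,0,-1.8,0.9,-1,0],
    [0,0,0,-1.8,0.9,-1.1,0]
  ]
}}

```text
time: 21.52
tool_pos: [0.5632, 0.085, 0.3103]
ee_rot: [3.133, -0.002, 1.093]
wrist_force: [7.7, -3.7, 0.2]
width: 0.0002
```

```bash
python3 go.py -17 0 216
```

```text
t 21.52 tip(case) [-1.700e+01 -2.000e-01  2.133e+02] yaw [ 3.133e+00 -2.000e-03  1.093e+00] Fcase [8.6, 0.1, 0.2]
world delta 0.1 0.2 2.7
```

>>> {"op": "jog_arm", "data": {
  "moves": [
    [0,0,0,-1.5,0.8,-1.1,0],
    [0,0,0,-1.5,0.7,-1.2,0],
    [0,0,0,-1.5,0.7,-1.2,0],
    [0,0,0,-1.4,0.7,-1.3,0]
  ]
}}

```text
time: 22.02
tool_pos: [0.5574, 0.0878, 0.3057]
ee_rot: [3.132, -0.002, 1.093]
wrist_force: [7.1, -3.9, 1.6]
width: 0.0003
```

>>> {"op": "jog_arm", "data": {
  "moves": [
    [0,0,0,-1.4,0.7,-1.4,0],
    [0,0,0,-1.3,0.7,-1.4,0],
    [0,0,0,-1.2,0.6,-1.5,0],
    [0,0,0,-1.2,0.6,-1.5,0]
  ]
}}

```text
time: 22.52
tool_pos: [0.5524, 0.0904, 0.3001]
ee_rot: [3.132, -0.003, 1.093]
wrist_force: [7.6, -4.0, 2.5]
width: 0.0004
```

```bash
python3 go.py -30 0 207
```

```text
t 22.52 tip(case) [-29.1  -0.3 203.1] yaw [ 3.132e+00 -3.000e-03  1.093e+00] Fcase [8.6, -0.2, 2.5]
world delta -0.7 0.6 3.9
```

>>> {"op": "jog_arm", "data": {
  "moves": [
    [0,0,0,-1.1,0.5,-1.6,0],
    [0,0,0,-1.0,0.5,-1.7,0],
    [0,0,0,-0.9,0.4,-1.7,0],
    [0,0,0,-0.9,0.4,-1.7,0]
  ]
}}

```text
time: 23.02
tool_pos: [0.5483, 0.0924, 0.2937]
ee_rot: [3.133, -0.003, 1.093]
wrist_force: [6.9, -2.8, 2.8]
width: 0.0004
```

>>> {"op": "jog_arm", "data": {
  "moves": [
    [0,0,0,-0.8,0.4,-1.8,0],
    [0,0,0,-0.7,0.4,-1.8,0],
    [0,0,0,-0.6,0.3,-1.8,0],
    [0,0,0,-0.5,0.3,-1.8,0]
  ]
}}

```text
time: 23.52
tool_pos: [0.5453, 0.094, 0.2865]
ee_rot: [3.134, -0.003, 1.093]
wrist_force: [4.4, -3.3, 3.2]
width: 0.0003
```

```bash
python3 go.py -30 0 207
```

```text
t 23.52 tip(case) [-37.1  -0.2 189.5] yaw [ 3.134e+00 -3.000e-03  1.093e+00] Fcase [5.4, -0.9, 3.2]
world delta 6.5 -3.0 17.5
```

>>> {"op": "jog_arm", "data": {
  "moves": [
    [0,0,0,-0.5,0.2,-1.8,0],
    [0,0,0,-0.4,0.2,-1.8,0],
    [0,0,0,-0.3,0.2,-1.8,0]
  ]
}}

```text
time: 23.9
tool_pos: [0.5435, 0.0949, 0.2806]
ee_rot: [3.137, -0.002, 1.094]
wrist_force: [4.4, -1.3, 4.7]
width: 0.0006
```

>>> {"op": "jog_arm", "data": {
  "moves": [
    [0,0,0,-0.3,0.1,-1.8,0],
    [0,0,0,-0.2,0.1,-1.8,0],
    [0,0,0,-0.2,0.1,-1.5,0]
  ]
}}

```text
time: 24.28
tool_pos: [0.5415, 0.0958, 0.2735]
ee_rot: [-3.141, -0.0, 1.094]
wrist_force: [3.8, -0.6, 3.6]
width: 0.0007
```

```bash
python3 go.py -39 0 174
```

```text
t 24.27 tip(case) [-41.2  -0.3 176.5] yaw [-3.141 -0.     1.094] Fcase [3.7, 1.2, 3.6]
world delta 2.2 -0.7 -2.5
```

>>> {"op": "jog_arm", "data": {
  "moves": [
    [0,0,0,0,0,-1,0],
    [0,0,0,0,0,-1,0]
  ]
}}

```text
time: 24.52
tool_pos: [0.5414, 0.0959, 0.2713]
ee_rot: [-3.14, -0.0, 1.094]
wrist_force: [2.1, -0.2, 4.1]
width: 0.0003
```

>>> {"op": "jog_arm", "data": {
  "moves": [
    [0,0,0,0,0,-1,0]
  ]
}}

```text
time: 24.65
tool_pos: [0.5414, 0.0959, 0.2707]
ee_rot: [-3.141, -0.0, 1.094]
wrist_force: [1.7, -0.4, 7.5]
width: 0.0007
```

>>> {"op": "jog_arm", "data": {
  "moves": [
    [0,0,0,0,0,-1,0]
  ]
}}

```text
time: 24.78
tool_pos: [0.5413, 0.0959, 0.2707]
ee_rot: [-3.141, -0.001, 1.094]
wrist_force: [-0.1, 0.3, 10.8]
width: 0.0004
```

>>> {"op": "jog_arm", "data": {
  "moves": [
    [0,0,0,0,0,-0.6,0]
  ]
}}

```text
time: 24.9
tool_pos: [0.5413, 0.0959, 0.2706]
ee_rot: [-3.142, -0.001, 1.094]
wrist_force: [-0.4, 0.4, 11.4]
width: 0.0007
```

>>> {"op": "jog_arm", "data": {
  "moves": [
    [0,0,0,0,0,-0.6,0],
    [0,0,0,0,0,0,0],
    [0,0,0,0,0,0,0],
    [0,0,0,0,0,0,0]
  ]
}}

```text
time: 25.4
tool_pos: [0.5413, 0.0959, 0.2706]
ee_rot: [3.141, -0.001, 1.094]
wrist_force: [-1.5, -0.4, 11.5]
width: 0.0004
```

>>> {"op": "jog_arm", "data": {
  "moves": [
    [0,0,0,0,0,3,0],
    [0,0,0,0,0,10,0],
    [0,0,0,0,0,40,0],
    [0,0,0,0,0,50,0],
    [0,0,0,-50,25,30,0],
    [0,0,0,-50,25,0,0],
    [0,0,0,-50,0,0,0],
    [0,0,0,0,0,0,0]
  ]
}}

```text
time: 26.4
tool_pos: [0.3896, 0.1456, 0.4014]
ee_rot: [-3.141, -0.0, 1.096]
wrist_force: [0.5, 0.0, -0.1]
width: 0.0005
```

```bash
python3 - <<'E'
from h import *
o=get_obs();print(o['time'],o['wrist_force'])
im=snapshot('scene')
a=cv2.resize(im[160:310,180:330,::-1],(400,400),interpolation=cv2.INTER_CUBIC)
b=snapshot('top')[150:280,240:370,::-1]
cv2.imwrite('pics/s8.png',np.hstack([a,cv2.resize(b,(400,400),interpolation=cv2.INTER_CUBIC)]))
c=snapshot('wrist');cv2.imwrite('pics/w8.png',c[:,:,::-1])
E
```

```text
26.4 [ 0.54550954  0.03164306 -0.05896412]
```

View pics/s8.png

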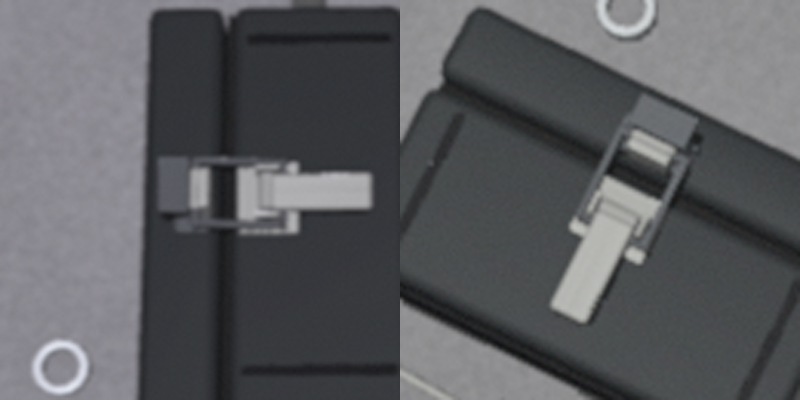

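View pics/w8.png

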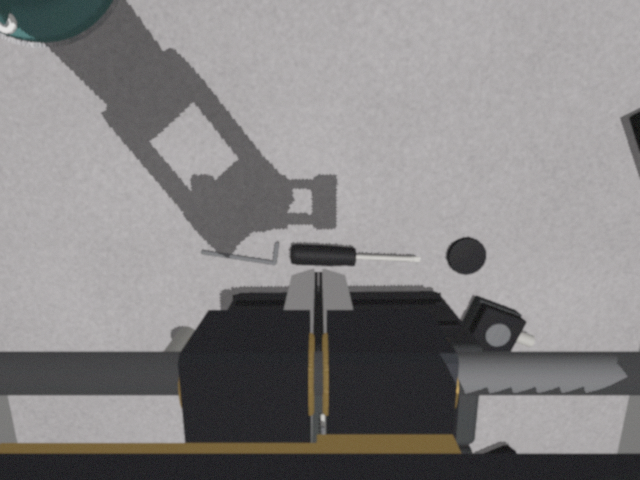

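```bash
python3 - <<'E'
from h import *
for n in ('scene',):
    a=cv2.imread(f'pics/{n}0.png');im=snapshot(n);b=im[:,:,::-1]
    for nm,(x0,y0,x1,y1) in {'lid edge strip':(228,270,262,320),'body ref':(266,240,340,270),'lidtop':(228,165,262,205)}.items():
        t=a[y0:y1,x0:x1];r=b[y0-8:y1+8,x0-10:x1+10]
        m=cv2.matchTemplate(np.ascontiguousarray(r),t,cv2.TM_CCOEFF_NORMED);_,v,_,l=cv2.minMaxLoc(m)
        x=l[0];row=m[l[1]]
        sub=0.5*(row[x-1]-row[x+1])/(row[x-1]-2*row[x]+row[x+1]) if 0<x<len(row)-1 else 0
        print(nm,'shift',l[0]-10+sub,l[1]-8,round(v,3))
    print('px per 4.5mm x', proj(n,W(47,0,165))-proj(n,W(51.5,0,165)))
H=156.8
for q in (0,.03,.08): print(q,proj('scene',LEV(q,H,62,0,3)).round(2),proj('top',LEV(q,H,62,0,3)).round(2))
print(look_for('lever','scene')[:1],look_for('bail','scene')[:1])
for l in ["lens_ring","lens_post_center","driver","stage","hex_key","lens_cap"]: print(l,[np.round(x['bbox']).tolist() for x in look_for(l,'scene')[:1]])
E
```

```text
lid edge strip shift 2.071936 0 0.991
body ref shift 0.07327262 1 0.929
lidtop shift 2.0355167 0 0.998
px per 4.5mm x [[ 2.81911455 -0.0188125 ]]
0 [[319.95 230.42]] [[292.57 252.91]]
0.03 [[319.89 230.05]] [[292.56 252.72]]
0.08 [[319.72 229.44]] [[292.56 252.33]]
[{'bbox': [237.2, 217.8, 320.4, 244.5], 'conf': 0.74}] [{'bbox': [239.7, 217.7, 287.0, 244.4], 'conf': 0.64}]
lens_ring [[192.0, 288.0, 214.0, 310.0]]
lens_post_center [[290.0, 140.0, 305.0, 160.0]]
driver [[347.0, 182.0, 354.0, 218.0]]
stage [[283.0, 348.0, 328.0, 403.0]]
hex_key [[349.0, 178.0, 362.0, 222.0]]
lens_cap [[343.0, 334.0, 375.0, 357.0]]
```

```bash
python3 - <<'E'
from h import *
im=snapshot('scene');top=snapshot('top')
g=lambda i:cv2.cvtColor(i,cv2.COLOR_BGR2GRAY).astype(float)
a=g(cv2.imread('pics/scene0.png'));b=g(np.ascontiguousarray(im[:,:,::-1]))
for rows in ((180,200),(205,215),(255,270),(270,300)):
    out=[]
    for i in (a,b):
        p=i[rows[0]:rows[1],222:272].mean(0); d=np.diff(p)
        k=np.argmin(d[:20]);w=-d[max(0,k-3):k+4].clip(None,0);out.append(222+.5+(np.arange(max(0,k-3),k+4)*w).sum()/w.sum())
        print(rows,p[0::1].round().astype(int).tolist())
    print('lid outer edge',out,out[1]-out[0])
E
```

```text
(180, 200) [134, 135, 135, 135, 133, 133, 132, 134, 135, 131, 113, 79, 50, 43, 46, 48, 49, 49, 49, 49, 49, 49, 49, 50, 50, 49, 50, 49, 50, 50, 50, 50, 50, 49, 48, 46, 44, 41, 36, 28, 23, 23, 26, 31, 34, 36, 39, 43, 47, 49]
(180, 200) [141, 142, 142, 141, 140, 139, 139, 140, 141, 141, 141, 137, 121, 89, 56, 45, 48, 51, 52, 52, 52, 52, 52, 52, 52, 53, 52, 53, 53, 52, 52, 52, 52, 52, 53, 52, 52, 50, 47, 44, 39, 32, 29, 32, 36, 38, 41, 46, 49, 51]
lid outer edge [np.float64(232.68970189701898), np.float64(234.81844155844155)] 2.1287396614225713
(205, 215) [136, 136, 136, 135, 135, 135, 135, 135, 134, 123, 96, 59, 42, 45, 48, 49, 50, 50, 49, 50, 50, 50, 50, 50, 50, 50, 50, 49, 50, 50, 51, 51, 51, 50, 48, 46, 43, 38, 31, 25, 22, 24, 28, 33, 34, 36, 40, 45, 48, 50]
(205, 215) [143, 142, 142, 142, 142, 141, 141, 140, 141, 142, 142, 134, 108, 67, 44, 47, 50, 52, 52, 52, 53, 52, 53, 52, 53, 53, 53, 53, 53, 53, 53, 53, 54, 54, 54, 54, 52, 50, 47, 43, 37, 30, 30, 34, 36, 38, 43, 48, 51, 52]
lid outer edge [np.float64(232.1112311015119), np.float64(234.28936605316974)] 2.178134951657853
(255, 270
[... 372 characters left out ...]
6, 55, 52, 48, 44, 38, 31, 29, 33, 36, 37, 41, 47, 51, 54, 55]
lid outer edge [np.float64(230.33059328091494), np.float64(232.47335203366057)] 2.1427587527456353
(270, 300) [132, 132, 133, 132, 132, 132, 128, 109, 74, 48, 44, 48, 50, 51, 51, 52, 52, 52, 52, 52, 52, 53, 52, 53, 53, 53, 54, 54, 54, 54, 54, 54, 53, 50, 47, 43, 37, 30, 24, 22, 24, 28, 33, 34, 36, 41, 46, 49, 52, 52]
(270, 300) [138, 138, 139, 139, 138, 138, 139, 140, 137, 120, 88, 56, 46, 50, 54, 55, 55, 55, 55, 55, 55, 56, 56, 56, 56, 56, 57, 57, 57, 57, 57, 58, 57, 58, 57, 55, 51, 46, 41, 34, 29, 31, 35, 36, 38, 43, 48, 52, 54, 55]
lid outer edge [np.float64(229.5771558245083), np.float64(231.8021018881368)] 2.2249460636284937
```

```bash
python3 - <<'E'
from h import *
H=156.8
def rot(x,z,a,hx=23,hz=7):
    dx,dz=x-hx,z-hz; return hx+dx*np.cos(a)+dz*np.sin(a), hz+dz*np.cos(a)-dx*np.sin(a)
for (x,z) in ((80,H-6),(78,H-2),(80,H-30)):
  for y in (-80,0,90):
    base=None
    for a in (.04,.02,.015,.01):
        X=rot(x,z,a);u=proj('scene',W(X[0],y,X[1]))[0][0]
        base=base or u; print(x,z,y,a,round(u-base,2),end=' | ')
    print()
E
```

```text
80 150.8 -80 0.04 0.0 | 80 150.8 -80 0.02 1.62 | 80 150.8 -80 0.015 2.03 | 80 150.8 -80 0.01 2.44 | 
80 150.8 0 0.04 0.0 | 80 150.8 0 0.02 1.66 | 80 150.8 0 0.015 2.07 | 80 150.8 0 0.01 2.49 | 
80 150.8 90 0.04 0.0 | 80 150.8 90 0.02 1.7 | 80 150.8 90 0.015 2.13 | 80 150.8 90 0.01 2.56 | 
78 154.8 -80 0.04 0.0 | 78 154.8 -80 0.02 1.68 | 78 154.8 -80 0.015 2.1 | 78 154.8 -80 0.01 2.52 | 
78 154.8 0 0.04 0.0 | 78 154.8 0 0.02 1.72 | 78 154.8 0 0.015 2.15 | 78 154.8 0 0.01 2.58 | 
78 154.8 90 0.04 0.0 | 78 154.8 90 0.02 1.76 | 78 154.8 90 0.015 2.21 | 78 154.8 90 0.01 2.65 | 
80 126.80000000000001 -80 0.04 0.0 | 80 126.80000000000001 -80 0.02 1.3 | 80 126.80000000000001 -80 0.015 1.63 | 80 126.80000000000001 -80 0.01 1.96 | 
80 126.80000000000001 0 0.04 0.0 | 80 126.80000000000001 0 0.02 1.33 | 80 126.80000000000001 0 0.015 1.67 | 80 126.80000000000001 0 0.01 2.01 | 
80 126.80000000000001 90 0.04 0.0 | 80 126.80000000000001 90 0.02 1.37 | 80 126.80000000000001 90 0.015 1.71 | 80 126.80000000000001 90 0.01 2.06 |
```

```bash
python3 go.py -48 0 185
```

```text
t 27.1 tip(case) [-196.5  -23.4  303.9] yaw [-3.141  0.     1.094] Fcase [0.3, 0.2, -0.3]
world delta 143.1 -46.1 -118.9
```

>>> {"op": "jog_arm", "data": {
  "moves": [
    [0,0,0,50,-16,0,0],
    [0,0,0,50,-16,0,0],
    [0,0,0,43,-14,0,0],
    [0,0,0,0,0,-50,0],
    [0,0,0,0,0,-45,0],
    [0,0,0,0,0,-20,0],
    [0,0,0,0,0,-4,0],
    [0,0,0,0,0,-2,0],
    [0,0,0,0,0,-2,0],
    [0,0,0,0,0,-2,0]
  ]
}}

```text
time: 28.35
tool_pos: [0.5358, 0.0993, 0.2771]
ee_rot: [3.14, -0.001, 1.094]
wrist_force: [-0.2, 0.2, 0.2]
width: 0.0006
```

>>> {"op": "jog_arm", "data": {
  "moves": [
    [0,0,0,0,0,-1,0],
    [0,0,0,0,0,-1,0]
  ]
}}

```text
time: 28.6
tool_pos: [0.5355, 0.0993, 0.2741]
ee_rot: [3.141, -0.0, 1.094]
wrist_force: [0.2, -1.0, 0.6]
width: 0.0006
```

>>> {"op": "jog_arm", "data": {
  "moves": [
    [0,0,0,0,0,-1,0]
  ]
}}

```text
time: 28.72
tool_pos: [0.5354, 0.0992, 0.2729]
ee_rot: [3.142, -0.0, 1.094]
wrist_force: [-0.3, -0.3, 0.1]
width: -0.0001
```

>>> {"op": "jog_arm", "data": {
  "moves": [
    [0,0,0,0,0,-1,0]
  ]
}}

```text
time: 28.85
tool_pos: [0.5354, 0.0992, 0.2719]
ee_rot: [-3.142, -0.0, 1.094]
wrist_force: [0.1, -0.4, 0.4]
width: 0.0003
```

>>> {"op": "jog_arm", "data": {
  "moves": [
    [0,0,0,0,0,-1,0]
  ]
}}

```text
time: 28.98
tool_pos: [0.5354, 0.0992, 0.2708]
ee_rot: [-3.142, -0.0, 1.094]
wrist_force: [0.1, 0.6, 0.0]
width: 0.0004
```

>>> {"op": "jog_arm", "data": {
  "moves": [
    [0,0,0,0,0,-1,0]
  ]
}}

```text
time: 29.1
tool_pos: [0.5354, 0.0993, 0.2707]
ee_rot: [3.141, -0.0, 1.094]
wrist_force: [-1.7, -0.1, 5.5]
width: 0.0003
```

>>> {"op": "jog_arm", "data": {
  "moves": [
    [0,0,0,0,0,-1,0]
  ]
}}

```text
time: 29.22
tool_pos: [0.5354, 0.0993, 0.2706]
ee_rot: [3.141, -0.001, 1.094]
wrist_force: [-3.6, -0.7, 8.7]
width: 0.0007
```

>>> {"op": "jog_arm", "data": {
  "moves": [
    [0,0,0,0,0,-1,0]
  ]
}}

```text
time: 29.35
tool_pos: [0.5353, 0.0993, 0.2706]
ee_rot: [3.14, -0.001, 1.094]
wrist_force: [-4.3, -0.7, 11.7]
width: 0.0003
```

Lever is home: contact at the same height, and hard. One more moment of press, then retreat and hand in.

>>> {"op": "jog_arm", "data": {
  "moves": [
    [0,0,0,0,0,-0.6,0],
    [0,0,0,0,0,0,0],
    [0,0,0,0,0,4,0],
    [0,0,0,0,0,10,0],
    [0,0,0,0,0,45,0],
    [0,0,0,0,0,50,0],
    [0,0,0,-40,20,20,0],
    [0,0,0,-30,15,0,0],
    [0,0,0,0,0,0,0],
    [0,0,0,0,0,0,0],
    [0,0,0,0,0,0,0],
    [0,0,0,0,0,0,0]
  ]
}}

```text
time: 30.85
tool_pos: [0.4661, 0.1338, 0.3956]
ee_rot: [-3.141, 0.001, 1.093]
wrist_force: [0.0, 0.8, 0.7]
width: 0.0003
```

```bash
python3 - <<'E'
from h import *
im=snapshot('scene');cv2.imwrite('pics/s9.png',im[120:420,170:470,::-1].repeat(2,0).repeat(2,1))
E
```

```text
(no output)
```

View pics/s9.png

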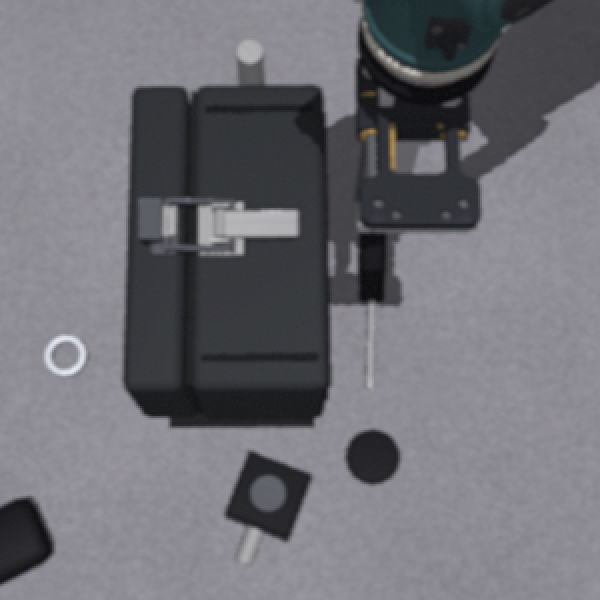

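The lever lies flat at about (255,222), the loop spans to the keeper at about (168,222), and the visible bystanders have not moved. The robot is clear.

```bash
python3 -c "
from bench import *
print(close_job())"
```

```text
the job is handed in; nothing more can be done
None
```

The case is latched and the job is handed in at about 31 s of the 72 s; no verdict is reported.

**What I did**
- I swung the lever to its open stop, where it stood firm at about 13 N.
- I found the case top by touch at 157 mm. That press reached about 16 N on the case, under its 60 N limit.
- I pressed the tab until the bar snapped past the nose. The force peaked at about 13 N and then fell to zero. The bar then met its hard seat at the expected height, about 1.57 rad on the loop.
- I pressed the lever down onto its bumper. The forces read on the latch at the end of each move stayed below about 14 N.

**Last checks**
- **Lever:** after the arm had backed off, I touched the lever again. It stopped hard at the same height as before, 16.9 mm above the case top, where 17 mm was expected. It had stayed home.
- **Loop:** in the last picture it still lies hooked over the keeper. I did not measure its angle after latching.
- **Lid:** the pictures put it at roughly 0.014 rad. That is under the 0.02 limit but above the nominal 0.01. A pixel-level estimate like this is not exact.
- **Loose parts:** the ring, post, stage, driver and cap are where they were. The arm hid the hex key in the last picture; in the wrist picture after the first latching press it lay in its place. One detector result for the driver disagreed, because it had picked up the hex key instead; the picture shows the driver in place.

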